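# Point out the jar without a lid

## Task

One of the four filled jars in the white crate has been left without its lid: point it out by bringing the fingertips about three centimetres above the middle of its open mouth and staying there, without contact, for a good two seconds. Then report it by pressing the blue button on the control box fully down and letting it come back up. Do not touch the jars, the crate or the loose lid on the table, and do not press the red button.

Things in the scene. Friction and masses are not known exactly. Their poses are not given: they have to be found in the camera images.
- jar_open_top (a point): The open jar: clear glass, 80 mm across and 100 mm tall, with a white paper band, filled with brown pate to 18 mm below the rim, no lid. It stands upright and loose in the crate, on the crate floor 5 mm above the table, so its rim is 105 mm above the table. This point is the centre of its open mouth, level with the rim; z is up.
- jar_a_top (a point): A jar of the same kind closed with a gold-coloured metal lid (82 mm across), 104 mm tall with the lid, loose in the crate. This point is the centre of the top of the lid, 109 mm above the table.
- jar_b_top (a point): A second closed jar with a gold lid, as jar_a; the point is the centre of the top of its lid.
- jar_c_top (a point): A third closed jar with a gold lid, as jar_a; the point is the centre of the top of its lid.
- jar_open: The same open jar; origin at the centre of its underside, z up along its axis.
- jar_a: The first closed jar; origin at the centre of its underside, z up along its axis.
- jar_b: The second closed jar; origin at the centre of its underside, z up along its axis.
- jar_c: The third closed jar; origin at the centre of its underside, z up along its axis.
- crate: White open plastic crate, 260 x 260 mm, walls 60 mm high and 5 mm thick, fixed to the table, holding the four jars two by two, about 115 mm apart. It stands to the left or to the right of the robot, turned by up to about 15 degrees, with the control box on the other side. Origin at the centre of its underside, x and y along its walls.
- control_box: Grey control box with an aluminium top, 90 mm (its x) by 160 mm (its y) and 51 mm high, fixed to the table. It carries the blue button 40 mm to +y of its centre and the red one 40 mm to -y. Origin at the centre of its underside.
- blue_button_top (a point): Centre of the top face of the round blue push button (34 mm across, in a black housing on the control box). It is pressed straight down.
- blue_button (a joint): How far the blue button is pressed, m: 0 is up, 0.007 fully down. A spring brings it back; fully down takes 4 N.
- red_button_top (a point): Centre of the top face of the red push button, the same size, 80 mm from the blue one.
- red_button (a joint): How far the red button is pressed, m: 0 is up, 0.007 fully down; to be left alone.
- spare_lid_center (a point): Loose gold metal lid, 82 mm across and 14 mm thick, lying flat on the table behind the control box (on its far side from the robot). This point is its centre, half-way up.
- spare_lid: The same loose lid; origin at the centre of its underside.
Mind the look-alikes: they are no part of the job. There is more than one size of the control_box; the one meant has the size given above.

How it is judged:
By the outcome, as a careful person would: the job done as asked, in the order asked, and still so for the second after the job is handed in, with the robot touching nothing.
It also fails if it takes over 43 s, if anything falls off the work surface, if the arm or the gripper's body presses on something with over 40 N, if the wrist force passes 120 N, or if a joint passes its speed limit or range.

## Robot

A 6-joint arm with a two-finger parallel gripper is mounted at the origin on the work surface. World frame = base frame: x ahead of the robot, y to its left, z up, the work surface at z = 0. Lengths are in mm, angles in rad, forces in N, time in s.
With the tool pointing down it reaches from about 350 to 875 mm from the base axis. Payload 4.2 kg.
Tool frame: the origin (TCP) lies midway between the tips of the shut fingers; the grasp point (between the pads) lies 19 mm behind it; z points along the fingers, y is the line along which they close (so a half turn about z gives the same grasp; the last joint's range is limited). The gripper opens to 87 mm and grips with 3 to 60 N. Pads are 19 mm wide; open, the fingers measure 117 mm over their backs; the gripper's body (75 mm by 190 mm) begins 51 mm behind the grasp point.
Start: joints at [-1.042, 0.385, 0.008, 0, -1.194, -0.259], TCP at [166.603, -602.364, 222.55] pointing down, gripper open.
Joint ranges: [-3.14, 3.14], [-1.21, 2.06], [-1.07, 1.41], [-3.16, 2.05], [-2.99, -0.16], [-3.1, 3.1]. Speed limits (rad/s): [2.79, 2.79, 3.14, 3.14, 3.14, 3.14].

## Interface

Orientations are given as a unit quaternion [x, y, z, w].
In Python, from plant import * gives the robot as it stands.
- The arm moves only by the tool carry_out, never from a script. Its argument "increments" is a list of rows, each a list of 3 entries, a list of its own where there are three numbers: the shift along the tool's x, y, z in units of 0.4 m (1.0 is 0.4 m), then the turn about the tool's z in units of 45 degrees (1.0 is 45 degrees), then the opening, from -1 (shut) to 1 (fully open), so that 0 is half open. A call has 1 to 20 rows; each row is the pose to reach, as a shift and turn from the pose commanded when the call began, along the tool's axes at that moment; what a row does not reach only later rows make up. A row lasts 1/10 s, in which the tool goes at most 50 mm and 8.59 degrees, less where a joint would pass 70% of its speed; a pose out of reach is approached as far as the arm can. A call with a number of a shift or a turn outside -1 to 1 is refused whole. A call with a gripper value outside its range is refused whole. The fingers move at their own pace and stop on an object; the grip force is fixed at half the most. Time passes only in rows, so rows that repeat a pose let the fingers close. It gives the time, the measured TCP pose, the force, the opening and the grip force at its end, in the units of the state.
- observe(): the state, without advancing time (a new reading comes with each control period).
- get_image(name): name is "side" or "top" or "wrist"; returns a dict with "frame" (420x560x3 uint8, red, green, blue), "mtx" (3x3 intrinsics, pixels), "k1" (the pictures are not rectified: a ray, as slopes to the right and down, at radius r is drawn at 1 + k1 r^2 times it, then the intrinsics apply), "R" (3x3) and "t" (3): a world point X has camera coordinates R X + t; the wrist camera has in their place "hand_eye" (4x4, takes a point from camera to tool coordinates, whose origin is the TCP and whose axes are the flange's). Camera axes: x right, y down, z forward; pixel columns grow to the right and rows downward; lengths in mm; the calibration is good to about 2 mm. A picture is of the moment at which its call begins: read the wrist's pose just before it. There is no depth.
- hand_in(): hands the job in; it is judged then, once.
Trained networks look in a picture, given as the dict that the camera call returned (one of the last four; its "shot" number tells which), for a name from the list of things; names that differ only in an ending like _2 or _b are one class to them, and where a whole thing is asked for, a point or a joint stands for the part that bears it (a point fixed in the world has none). Each returns a list of dicts, best first, with "score" (0 to 1); they miss things now and then, are a little off and sometimes report something else, mostly with a low value. They report only what shows in the picture. A call takes as long as a camera call. They do not tell look-alikes from the thing itself.
- boxes_of(picture, query): "extent" ([left, top, right, bottom] in pixels, round what is visible of it).
- silhouettes(picture, query): "region" (420x560 bool, what is visible of it) and "extent" ([left, top, right, bottom] in pixels, round what is visible of it).
The state is a dict: "time": time; "qpos": joint angles; "dq": joint speeds; "joint_torque": joint torques, N m; "tool_pos": TCP position; "tcp_rot": TCP orientation; "wrist_force": force on the tool from outside, world axes, zero at the start; "wrist_torque": the same for the moment, N m; "width": opening from 0.0 (shut) to 1.0 (fully open); "grip_force": force on a finger pad.
Only numpy, scipy, OpenCV 4.12 (cv2) and the standard library are available. Lean on these libraries where they do the work, as an engineer would, in place of code of your own. Each camera call takes 0.05 s, during which the arm holds its last target. There are 200 camera calls.

## Working session

There is one attempt and no reset: what is moved stays moved. The work goes in short steps, Python scripts to look and compute and a tool call to move; the robot and the scene stay as the last step left them, time stands still between calls to the robot, and variables do not carry over. Pictures are saved under pics/ and viewed, at most 10 in all, crops included, and the job is handed in when it is done.

Besides the shell and the picture viewer there is one more tool, called by a JSON object that holds its "method" and its "body", one argument or row to a line. carry_out: Moves the arm, as the interface text tells. Its arguments: {"type":"object","properties":{"increments":{"type":"array"}},"required":["increments"]}

```bash
mkdir -p pics
cat > h.py <<'E'
from plant import *
import numpy as np, cv2
from scipy.spatial.transform import Rotation as Rn
def save(p,n): cv2.imwrite('pics/'+n, p['frame'][:,:,::-1])
def cam(p,st=None):
    if 'R' in p: R=np.array(p['R']);t=np.array(p['t']);return R.T,-R.T@t
    T=np.eye(4);T[:3,:3]=Rn.from_quat(st['tcp_rot']).as_matrix();T[:3,3]=st['tool_pos']
    M=T@np.array(p['hand_eye']);return M[:3,:3],M[:3,3]
def px2w(p,uv,z,st=None):
    Rc,c=cam(p,st);K=np.array(p['mtx'])
    s=cv2.undistortPoints(np.array([[uv]],float),K,np.array([p['k1'],0,0,0.]))[0,0]
    d=Rc@np.array([s[0],s[1],1]);return c+d*(z-c[2])/d[2]
E
python3 - <<'E'
from h import *
s=observe();print(s['time'],s['tool_pos'],s['tcp_rot'],s['wrist_force'])
for n in('top','side'):
    p=get_image(n);save(p,n+'1.png')
    for q in('control_box','jar_open','jar_a','blue_button_top','spare_lid','crate'):
        print(n,q,[(round(b['score'],2),np.round(b['extent']).tolist()) for b in boxes_of(p,q)[:5]])
E
```

```text
0.0 [ 166.45755435 -601.80243546  221.4250902 ] [-1.34428529e-01  9.90922661e-01  1.09987963e-03 -2.01437791e-04] [ 0.2389446   0.59785425 -0.46474748]
top control_box [(0.92, [301.0, 268.0, 362.0, 320.0]), (0.79, [307.0, 183.0, 395.0, 242.0]), (0.56, [400.0, 153.0, 461.0, 190.0]), (0.39, [169.0, 214.0, 220.0, 262.0])]
top jar_open [(0.65, [109.0, 214.0, 164.0, 258.0])]
top jar_a [(0.89, [173.0, 217.0, 219.0, 263.0]), (0.77, [119.0, 158.0, 172.0, 205.0]), (0.55, [174.0, 160.0, 224.0, 208.0])]
top blue_button_top [(0.53, [326.0, 204.0, 346.0, 221.0]), (0.42, [317.0, 294.0, 327.0, 305.0]), (0.42, [420.0, 166.0, 429.0, 176.0])]
top spare_lid [(0.59, [321.0, 139.0, 359.0, 174.0])]
top crate [(0.67, [102.0, 148.0, 239.0, 279.0])]
side control_box [(0.73, [278.0, 185.0, 322.0, 239.0]), (0.67, [199.0, 236.0, 244.0, 304.0]), (0.56, [277.0, 162.0, 310.0, 188.0]), (0.4, [163.0, 270.0, 214.0, 341.0])]
side jar_open [(0.92, [218.0, 294.0, 267.0, 367.0])]
side jar_a [(0.92, [199.0, 237.0, 241.0, 304.0]), (0.87, [254.0, 253.0, 302.0, 323.0]), (0.76, [162.0, 270.0, 215.0, 340.0])]
side blue_button_top [(0.5, [366.0, 233.0, 373.0, 238.0])]
side spare_lid [(0.78, [236.0, 200.0, 269.0, 219.0]), (0.25, [163.0, 270.0, 215.0, 342.0])]
side crate [(0.68, [123.0, 248.0, 329.0, 398.0]), (0.42, [218.0, 295.0, 268.0, 369.0])]
```

View pics/top1.png

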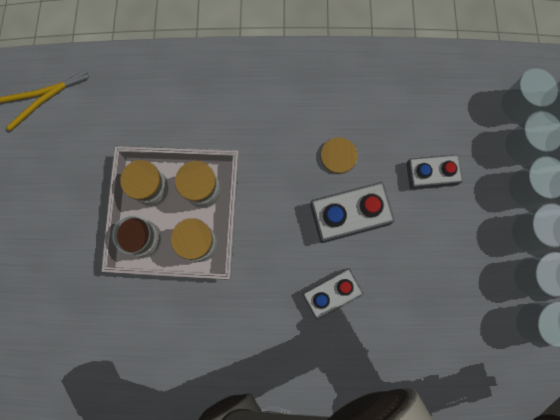

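View pics/side1.png

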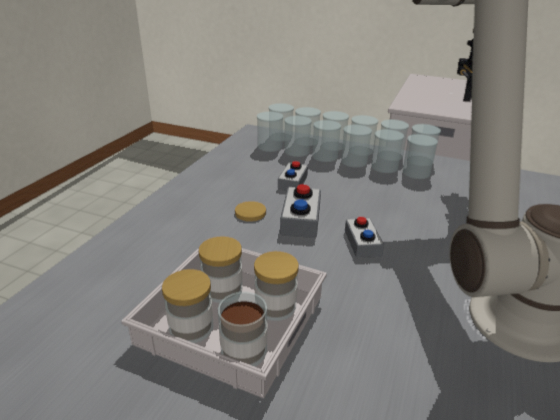

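The top view shows the open jar at (133,235), at the crate's front left. The large box has its blue button at (335,214) and red at (372,205), and two smaller look-alike boxes stand nearby. The loose lid is at (339,155).

Run:
```python
from h import *
from scipy.optimize import least_squares
s=observe()
P={n:get_image(n) for n in('top','side')}
def rays(uvs):
    A=np.zeros((3,3));b=np.zeros(3);L=[]
    for n,uv in uvs.items():
        c=cam(P[n])[1];d=px2w(P[n],uv,0)-c;d/=np.linalg.norm(d);M=np.eye(3)-np.outer(d,d);A+=M;b+=M@c;L.append((M,c))
    x=np.linalg.solve(A,b);return x,[np.linalg.norm(M@(x-c)) for M,c in L]
f=P['top']['frame'].astype(int)
def blob(n,box,kind):
    f=P[n]['frame'].astype(int);r,g,b=f[...,0],f[...,1],f[...,2]
    m={'b':(b>r+50)&(b>g+40),'r':(r>g+60)&(r>b+60)}[kind]
    k=np.zeros_like(m);l,t,R,B=box;k[t:B,l:R]=1;ys,xs=np.nonzero(m&k);return (xs.mean(),ys.mean()),len(xs)
for nm,k,bt,bs in(('blue','b',(318,198,352,230),(285,195,318,217)),('red','r',(357,190,390,220),(290,180,318,200))):
    a,na=blob('top',bt,k);c,nc=blob('side',bs,k)
    print(nm,a,na,c,nc,rays({'top':a,'side':c}),px2w(P['top'],a,65))
print('open',px2w(P['top'],(132.5,235),105),px2w(P['side'],(243.5,308),105))
for n in('top','side'):
  for q in('jar_open','jar_a'):
    for o in silhouettes(P[n],q)[:3]:
        m=o['region'];ys,xs=np.nonzero(m);print(n,q,round(o['score'],2),o['extent'])
for uv in((141,180),(196,181),(192,238)): print('jar',px2w(P['top'],uv,109))
print('box size', [np.round(px2w(P['top'],uv,51)) for uv in((312,201),(384,184),(392,213),(320,239))])
print('lid',px2w(P['top'],(339,155),14))
R=Rn.from_quat(s['tcp_rot']).as_matrix();print(R.round(3))
```

```text
blue (np.float64(335.0534759358289), np.float64(213.66844919786095)) 187 (np.float64(300.319587628866), np.float64(203.81443298969072)) 97 (array([ 509.09953633, -136.73903712,   68.86865931]), [np.float64(0.18326485661808195), np.float64(0.18326485661806907)]) [ 509.89982109 -137.01176572   65.        ]
red (np.float64(372.6165803108808), np.float64(203.7461139896373)) 193 (np.float64(302.6237623762376), np.float64(188.55445544554456)) 101 (array([ 530.4304543 , -214.69545567,   67.72414467]), [np.float64(0.17567537728479662), np.float64(0.17567537728470287)]) [ 530.7489313  -215.16152125   65.        ]
open [459.62204336 270.59594548 105.        ] [460.00132862 274.61759015 105.        ]
top jar_open 0.92 [111.0, 214.3, 163.7, 259.9]
top jar_a 0.78 [174.7, 160.4, 218.8, 210.3]
top jar_a 0.75 [169.5, 215.3, 218.5, 261.8]
top jar_a 0.65 [119.2, 161.6, 169.8, 204.9]
side jar_open 0.94 [221.7, 294.0, 269.0, 366.2]
side jar_a 0.97 [254.2, 252.1, 300.4, 324.4]
side jar_a 0.97 [163.6, 269.1, 212.7, 341.7]
side jar_a 0.82 [199.8, 237.2, 240.8, 302.8]
jar [571.44517297 257.63992997 109.        ]
jar [568.89320357 144.1255822  109.        ]
jar [453.91062979 148.28159474 109.        ]
box size [array([539., -90.,  51.]), array([ 576., -243.,   51.]), array([ 514., -258.,   51.]), array([ 459., -106.,   51.])]
lid [ 649.11219199 -151.679116     14.        ]
[[-0.964 -0.267  0.   ]
 [-0.267  0.964 -0.   ]
 [-0.    -0.    -1.   ]]
```

The buttons come out 81 mm apart at z ≈ 68, and the box has the stated size, so it is the right one. Next I move towards the open jar at about (460, 270) with the fingers shut.

{"method": "carry_out", "body": {
  "increments": [
    [[-0.08, 0.065, 0], 0, -1],
    [[-0.17, 0.135, 0], 0, -1],
    [[-0.255, 0.205, 0], 0, -1],
    [[-0.34, 0.27, 0], 0, -1],
    [[-0.425, 0.34, 0], 0, -1],
    [[-0.51, 0.41, 0], 0, -1],
    [[-0.595, 0.475, 0], 0, -1],
    [[-0.68, 0.545, 0], 0, -1],
    [[-0.765, 0.61, 0], 0, -1],
    [[-0.85, 0.68, 0], 0, -1]
  ]
}}

```text
time: 2.0
tool_pos: [422.7, -248.1, 222.9]
tcp_rot: [-0.135, 0.991, -0.0, 0.0]
wrist_force: [0.6, -0.5, -0.0]
width: 0.173
grip_force: 0.0
```

{"method": "carry_out", "body": {
  "increments": [
    [[-0.035, 0.1, 0], 0, -1],
    [[-0.07, 0.2, 0], 0, -1],
    [[-0.11, 0.3, 0], 0, -1],
    [[-0.14, 0.4, 0], 0, -1],
    [[-0.18, 0.5, 0], 0, -1],
    [[-0.21, 0.6, 0], 0, -1],
    [[-0.25, 0.7, 0], 0, -1],
    [[-0.285, 0.8, 0], 0, -1],
    [[-0.32, 0.9, 0], 0, -1],
    [[-0.35, 0.98, 0], 0, -1],
    [[-0.35, 0.98, 0], 0, -1],
    [[-0.35, 0.98, 0], 0, -1]
  ]
}}

```text
time: 3.2
tool_pos: [452.0, 166.1, 222.4]
tcp_rot: [-0.135, 0.991, -0.0, -0.0]
wrist_force: [0.3, -0.0, -0.8]
width: 0.006
grip_force: 0.0
```

Run:
```python
from h import *
s=observe();print(s['time'],s['tool_pos'],s['tcp_rot'],s['dq'])
p=get_image('wrist');save(p,'w1.png')
Rc,c=cam(p,s);print(c,Rc.round(2))
for o in boxes_of(p,'jar_open')+boxes_of(p,'jar_a'): print(o['score'],o['extent'])
```

```text
3.2 [452.0266429  166.09411478 222.38170052] [-1.35224155e-01  9.90814982e-01 -1.36650070e-04 -2.84181756e-04] [-0.02686748 -0.0149359  -0.01646958 -0.00101456 -0.00146589  0.00214919]
[379.89920645 146.54004061 384.98824603] [[-0.27  0.93  0.27]
 [ 0.96  0.26  0.07]
 [-0.    0.28 -0.96]]
0.63 [333.0, 173.4, 444.3, 273.3]
0.47 [156.7, 75.2, 479.0, 351.5]
0.89 [202.4, 242.9, 249.6, 254.0]
0.63 [201.8, 135.4, 306.8, 246.8]
```

View pics/w1.png

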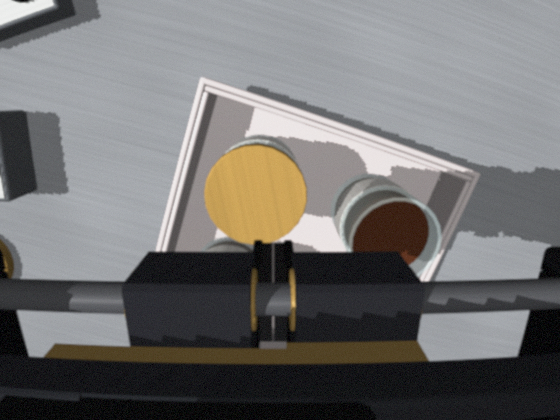

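The wrist view shows a closed jar at (256,193) and the open one near (391,230), partly hidden by the gripper. I'll zoom in on the rim with predicted ellipses drawn over it.

```bash
cat >> h.py <<'E'
def w2px(p,X,st=None):
    Rc,c=cam(p,st);q=(np.atleast_2d(X)-c)@Rc
    return cv2.projectPoints(q[:,None],np.zeros(3),np.zeros(3),np.array(p['mtx']),np.array([p['k1'],0,0,0.]))[0][:,0]
def ring(p,c,z,r,st=None):
    a=np.linspace(0,2*np.pi,73);return w2px(p,np.c_[c[0]+r*np.cos(a),c[1]+r*np.sin(a),0*a+z],st)
E
python3 - <<'E'
from h import *
s=observe();p=get_image('wrist');t=get_image('top')
print(px2w(p,(392,234),105,s),px2w(p,(256,193),109,s))
def draw(p,c,st,x0,y0,w,h,k):
    im=cv2.resize(p['frame'][y0:y0+h,x0:x0+w,::-1],None,fx=k,fy=k,interpolation=cv2.INTER_CUBIC)
    cv2.polylines(im,[((ring(p,c,105,40,st)-[x0,y0]+.5)*k).astype(int)],1,(0,255,0),1);return im
c=(460,270)
a=draw(p,c,s,310,150,150,150,3);b=draw(t,c,None,95,200,85,75,6)[:450,:350]
cv2.imwrite('pics/z1.png',np.hstack([a,b]))
E
```

```text
[457.5075633  269.38610804 105.        ] [452.36117027 151.28511729 109.        ]
```

View pics/z1.png

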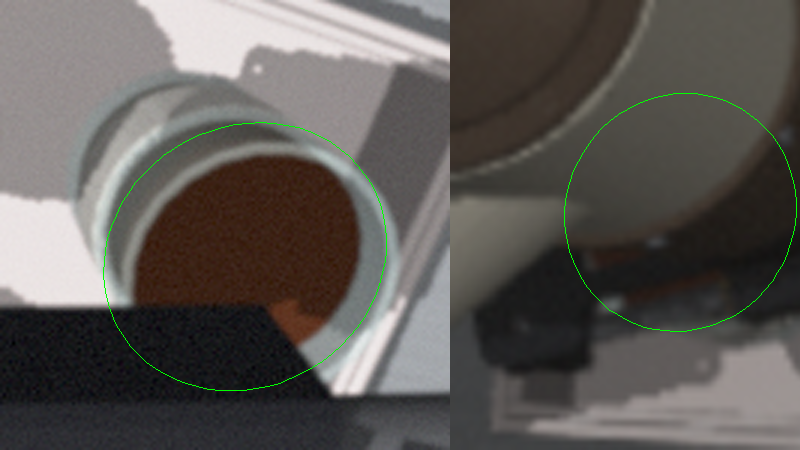

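The rim shows at crop x 97–397 with its top at 105, so it is a few mm from the (460,270) ring. I'll check against the unobstructed first pictures.

Run:
```python
from h import *
s=observe();print(px2w(get_image('wrist'),(392,237.7),87,s))
ims=[]
for n,(x0,y0),k in(('top',(100,202),6),('side',(208,283),6)):
    p=get_image(n);f=cv2.imread(f'pics/{n}1.png')[y0:y0+66,x0:x0+66]
    im=cv2.resize(f,None,fx=k,fy=k,interpolation=cv2.INTER_CUBIC)
    for c,z,r,col in(((458,270),105,40,(0,255,0)),((458,270),5,40,(255,0,0))):
        cv2.polylines(im,[((ring(p,c,z,r)-[x0,y0]+.5)*k).astype(int)],1,col,1)
    ims.append(im)
cv2.imwrite('pics/z2.png',np.hstack(ims))
```

```text
[466.0314692  278.60070048  87.        ]
```

View pics/z2.png

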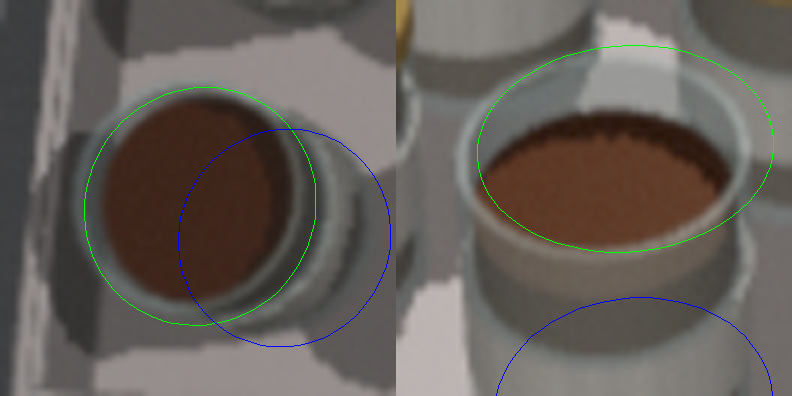

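The true rim sits about 4 mm towards +x and +y from the drawn ring, so its centre is about (462, 275). I'll move over it, then down to z = 135.

{"method": "carry_out", "body": {
  "increments": [
    [[-0.03, 0.08, 0], 0, -1],
    [[-0.065, 0.17, 0], 0, -1],
    [[-0.097, 0.256, 0], 0, -1],
    [[-0.097, 0.256, 0], 0, -1],
    [[-0.097, 0.256, 0.05], 0, -1],
    [[-0.097, 0.256, 0.1], 0, -1],
    [[-0.097, 0.256, 0.15], 0, -1],
    [[-0.097, 0.256, 0.19], 0, -1],
    [[-0.097, 0.256, 0.218], 0, -1],
    [[-0.097, 0.256, 0.218], 0, -1],
    [[-0.097, 0.256, 0.218], 0, -1],
    [[-0.097, 0.256, 0.218], 0, -1]
  ]
}}

```text
time: 4.8
tool_pos: [463.0, 274.9, 136.4]
tcp_rot: [-0.135, 0.991, 0.001, 0.001]
wrist_force: [0.3, -0.5, 0.3]
width: 0.008
grip_force: 0.0
```

Run:
```python
from h import *
s=observe();print(s['time'],s['tool_pos'],s['wrist_force'])
p=get_image('side');x0,y0,k=170,190,4
im=cv2.resize(p['frame'][y0:y0+150,x0:x0+150,::-1],None,fx=k,fy=k,interpolation=cv2.INTER_CUBIC)
tp=s['tool_pos']
for z,col in((105,(0,255,0)),(tp[2],(255,0,255))):
    cv2.polylines(im,[((ring(p,tp,z,40 if z==105 else 3)-[x0,y0]+.5)*k).astype(int)],1,col,1)
cv2.imwrite('pics/s2.png',im)
```

```text
4.8 [462.97675484 274.92717994 136.38777409] [ 0.28569043 -0.54012477  0.25299217]
```

View pics/s2.png

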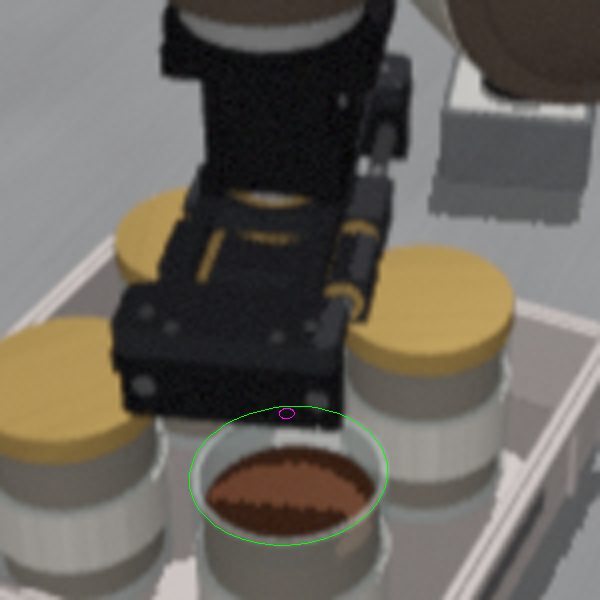

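The drawn rim ring coincides with the real rim at crop x 190–385, so the tips are centred. Holding here.

{"method": "carry_out", "body": {
  "increments": [
    [[0, 0, 0], 0, -1],
    [[0, 0, 0], 0, -1],
    [[0, 0, 0], 0, -1],
    [[0, 0, 0], 0, -1],
    [[0, 0, 0], 0, -1],
    [[0, 0, 0], 0, -1],
    [[0, 0, 0], 0, -1],
    [[0, 0, 0], 0, -1],
    [[0, 0, 0], 0, -1],
    [[0, 0, 0], 0, -1],
    [[0, 0, 0], 0, -1],
    [[0, 0, 0], 0, -1],
    [[0, 0, 0], 0, -1],
    [[0, 0, 0], 0, -1],
    [[0, 0, 0], 0, -1],
    [[0, 0, 0], 0, -1],
    [[0, 0, 0], 0, -1],
    [[0, 0, 0], 0, -1],
    [[0, 0, 0], 0, -1],
    [[0, 0, 0], 0, -1]
  ]
}}

```text
time: 6.85
tool_pos: [462.3, 274.6, 135.3]
tcp_rot: [-0.134, 0.991, -0.0, -0.0]
wrist_force: [-0.1, -1.0, 0.2]
width: 0.004
grip_force: 0.0
```

{"method": "carry_out", "body": {
  "increments": [
    [[0, 0, 0], 0, -1],
    [[0, 0, 0], 0, -1],
    [[0, 0, 0], 0, -1],
    [[0, 0, 0], 0, -1],
    [[0, 0, 0], 0, -1],
    [[0, 0, 0], 0, -1],
    [[0, 0, 0], 0, -1],
    [[0, 0, 0], 0, -1],
    [[0, 0, 0], 0, -1],
    [[0, 0, 0], 0, -1],
    [[0, 0, -0.05], 0, -1],
    [[0, 0, -0.12], 0, -1],
    [[0, 0, -0.2], 0, -1],
    [[0, 0, -0.2], 0, -1]
  ]
}}

```text
time: 8.25
tool_pos: [464.6, 276.3, 220.3]
tcp_rot: [-0.135, 0.991, 0.002, 0.004]
wrist_force: [0.2, 0.5, 0.5]
width: 0.005
grip_force: 0.0
```

{"method": "carry_out", "body": {
  "increments": [
    [[0.015, -0.1, 0], 0, -1],
    [[0.03, -0.2, 0], 0, -1],
    [[0.045, -0.3, 0], 0, -1],
    [[0.065, -0.4, 0], 0, -1],
    [[0.08, -0.5, 0], 0, -1],
    [[0.1, -0.6, 0], 0, -1],
    [[0.115, -0.7, 0], 0, -1],
    [[0.13, -0.8, 0], 0, -1],
    [[0.145, -0.9, 0], 0, -1],
    [[0.16, -1.0, 0], 0, -1],
    [[0.16, -1.0, 0], 0, -1],
    [[0.16, -1.0, 0], 0, -1],
    [[0.16, -1.0, 0], 0, -1]
  ]
}}

```text
time: 9.55
tool_pos: [507.0, -127.4, 215.0]
tcp_rot: [-0.135, 0.991, 0.0, -0.0]
wrist_force: [-1.0, -0.0, 0.6]
width: 0.005
grip_force: 0.0
```

Run:
```python
from h import *
s=observe();print(s['time'],s['tool_pos'])
p=get_image('wrist');save(p,'w3.png')
for q in('blue_button_top','red_button_top'):
  for o in boxes_of(p,q)[:3]:
    e=o['extent'];print(q,o['score'],e,px2w(p,((e[0]+e[2])/2,(e[1]+e[3])/2),69,s))
f=p['frame'].astype(int);m=(f[...,2]>f[...,0]+50)&(f[...,2]>f[...,1]+40)
n,l,st,ce=cv2.connectedComponentsWithStats(m.astype(np.uint8))
for i in range(1,n):
    if st[i,4]>100: print(st[i],ce[i],px2w(p,ce[i],69,s))
```

```text
9.55 [ 507.03513021 -127.40211812  214.98142601]
blue_button_top 0.81 [36.5, 216.8, 63.0, 241.0] [ 600.81324874 -318.64578695   69.        ]
blue_button_top 0.78 [339.3, 0.0, 364.3, 11.8] [ 348.3158039  -106.34166693   69.        ]
blue_button_top 0.76 [241.1, 169.8, 283.9, 206.0] [ 509.7735762  -135.68345746   69.        ]
red_button_top 0.73 [272.6, 0.0, 298.3, 27.9] [ 368.6710234  -154.94823259   69.        ]
red_button_top 0.7 [149.7, 169.7, 195.0, 207.0] [ 531.2354407  -212.26278761   69.        ]
red_button_top 0.52 [1.4, 208.5, 9.3, 227.7] [ 602.52128552 -364.00045376   69.        ]
[337   0  28  11 242] [350.46694215   4.19008264] [ 347.39707703 -107.74062264   69.        ]
[ 244  170   39   39 1200] [263.16416667 188.9425    ] [ 510.52614207 -134.87969955   69.        ]
[ 37 216  22  23 396] [ 47.69949495 227.0530303 ] [ 599.5168843  -320.81418586   69.        ]
```

View pics/w3.png

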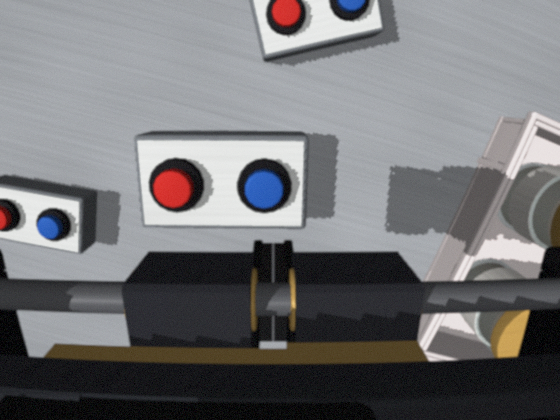

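The target box's blue button is at pixel (263,189), i.e. about (510, -136). The fingertips are nearly above it, so I go down to z ≈ 82.

{"method": "carry_out", "body": {
  "increments": [
    [[0, -0.023, 0], 0, -1],
    [[0, -0.023, 0.07], 0, -1],
    [[0, -0.023, 0.14], 0, -1],
    [[0, -0.023, 0.21], 0, -1],
    [[0, -0.023, 0.27], 0, -1],
    [[0, -0.023, 0.31], 0, -1],
    [[0, -0.023, 0.3325], 0, -1],
    [[0, -0.023, 0.3325], 0, -1],
    [[0, -0.023, 0.3325], 0, -1],
    [[0, -0.023, 0.3325], 0, -1]
  ]
}}

```text
time: 10.7
tool_pos: [510.6, -136.9, 83.5]
tcp_rot: [-0.135, 0.991, -0.0, 0.001]
wrist_force: [0.3, -0.2, -0.3]
width: 0.006
grip_force: 0.0
```

{"method": "carry_out", "body": {
  "increments": [
    [[0, 0, 0.0075], 0, -1],
    [[0, 0, 0.015], 0, -1],
    [[0, 0, 0.0225], 0, -1],
    [[0, 0, 0.03], 0, -1],
    [[0, 0, 0.035], 0, -1],
    [[0, 0, 0.035], 0, -1],
    [[0, 0, 0.035], 0, -1]
  ]
}}

```text
time: 11.4
tool_pos: [509.9, -136.9, 68.6]
tcp_rot: [-0.135, 0.991, -0.0, 0.0]
wrist_force: [-1.0, 0.7, 4.4]
width: 0.008
grip_force: 1.7
```

{"method": "carry_out", "body": {
  "increments": [
    [[0, 0, 0.004], 0, -1],
    [[0, 0, 0.0075], 0, -1],
    [[0, 0, 0.0075], 0, -1],
    [[0, 0, 0.0075], 0, -1]
  ]
}}

```text
time: 11.8
tool_pos: [509.9, -136.9, 67.2]
tcp_rot: [-0.135, 0.991, -0.0, 0.0]
wrist_force: [-4.2, 2.1, 13.9]
width: 0.005
grip_force: 7.1
```

{"method": "carry_out", "body": {
  "increments": [
    [[0, 0, 0.004], 0, -1],
    [[0, 0, 0.004], 0, -1],
    [[0, 0, 0.004], 0, -1]
  ]
}}

```text
time: 12.1
tool_pos: [510.0, -136.9, 67.0]
tcp_rot: [-0.135, 0.991, -0.001, 0.0]
wrist_force: [-7.6, 3.6, 23.1]
width: 0.008
grip_force: 11.3
```

Run:
```python
from h import *
s=observe();print(s['time'],s['tool_pos'],s['wrist_force'])
p=get_image('side');x0,y0,k=265,170,8
a=p['frame'][y0:y0+75,x0:x0+50,::-1];b=cv2.imread('pics/side1.png')[y0:y0+75,x0:x0+50]
cv2.imwrite('pics/s3.png',cv2.resize(np.hstack([b,a]),None,fx=k,fy=k,interpolation=cv2.INTER_CUBIC))
```

```text
12.1 [ 510.01772845 -136.91621642   67.0289139 ] [-7.5728178   3.58940125 23.09442093]
```

View pics/s3.png

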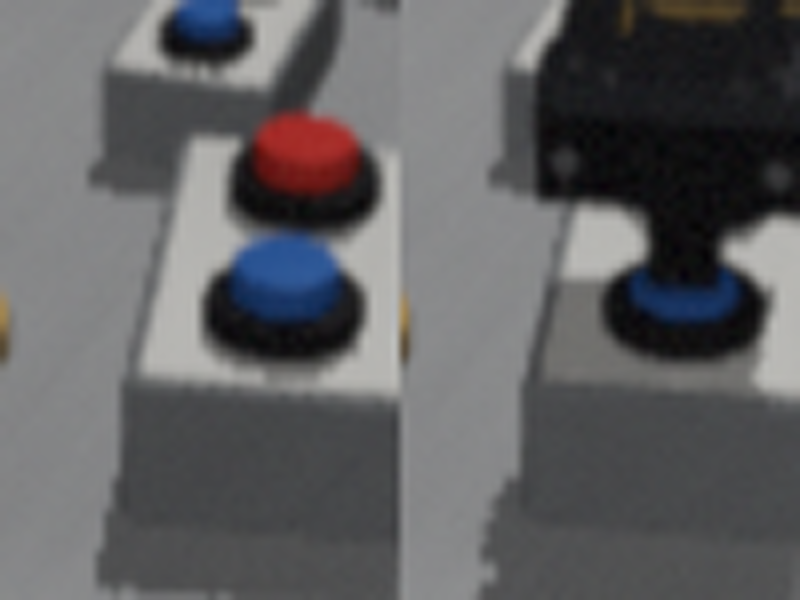

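The blue button is down (its side at crop (683,300) is only a thin band, a tall one before), and the hard stop is reached at z = 67 with 23 N. Now I lift off.

{"method": "carry_out", "body": {
  "increments": [
    [[0, 0, -0.01], 0, -1],
    [[0, 0, -0.03], 0, -1],
    [[0, 0, -0.06], 0, -1],
    [[0, 0, -0.12], 0, -1],
    [[0, 0, -0.2], 0, -1],
    [[0, 0, -0.3], 0, -1],
    [[0, 0, -0.3], 0, -1],
    [[0, 0, -0.3], 0, -1],
    [[0, 0, -0.3], 0, -1]
  ]
}}

```text
time: 13.05
tool_pos: [508.9, -136.8, 182.8]
tcp_rot: [-0.134, 0.991, 0.0, -0.001]
wrist_force: [-0.1, -0.4, 0.2]
width: 0.007
grip_force: 0.0
```

Run:
```python
from h import *
s=observe();print(s['time'],s['tool_pos'],s['wrist_force'])
p=get_image('side');f=p['frame'].astype(int)[195:217,285:318]
print(((f[...,2]>f[...,0]+50)&(f[...,2]>f[...,1]+40)).sum(), '(97 at start)')
b=cv2.imread('pics/side1.png')[:,:,::-1].astype(int);print('diff',np.abs(p['frame'].astype(int)-b)[195:240,275:322].mean())
print(hand_in())
```

```text
13.05 [ 508.85846441 -136.7783786   182.8212643 ] [-0.14152061 -0.43934913  0.17898208]
99 (97 at start)
diff 1.0665090622537432
the job is handed in; nothing more can be done
None
```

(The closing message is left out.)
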